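Set up the drip-coffee stand: clip on its thermometer, raise, lock and hold the arm

TASK

Get the drip-coffee stand ready: while the brew basket still rests low, squeeze the clip-on thermometer open and let it grip the basket's rim from above, probe inside and dial outside. Then take the cam lever by its grip, lift the sleeve until its top edge is level with the lower edge of the black rubber ring on the post, and, holding it at that height, swing the lever fully home. Finish still holding the lever - do not let go, I will slide the mug under - and leave the other things where they are.

Things in the scene. Friction and masses are not known exactly. Their poses are not given: they have to be found in the camera images.
- stand: Drip-coffee stand, fixed: oak board 190 (x) x 270 (y) x 20 mm. Origin: centre of its underside; +x points away from the robot at yaw 0, z up. A steel post, 16 mm diameter, rises at x = 30, y = -75 mm to 262 mm above the worktop; a round steel drip tray lies under the basket. To its left a wall cabinet hangs over the worktop (world x over 0.51, y over 0.10, z over 0.46 m): keep wrists clear of it.
- sleeve: Sliding part: aluminium sleeve on the post, 29 mm diameter, 50 mm tall, with arm, ring and white brew basket on its +y side, cam lever on its -y side. Origin: post axis, sleeve's underside; axes as the stand's. Slides only up and down (110 mm), starts on its lower stop, underside 85 mm above the worktop. All moving parts weigh 0.45 kg; with the lever open it sinks when let go.
- sleeve_top (a point): Centre of the sleeve's upper edge, on the post axis, 50 mm over the origin of sleeve.
- mark (a point): Centre of the lower edge of the black rubber ring (25 mm diameter, 6 mm tall) on the post above the sleeve: the height mark. It is 55 to 85 mm above the sleeve's top at the start.
- basket_rim (a point): Centre of the basket's round mouth at rim height, 15 mm in x and 140 mm in y from the post axis, 65 mm over the origin of sleeve. Basket 104 mm across; wall 4 mm thick (its middle 50 mm from this point), straight down to 40 mm below the rim. The ring that carries it is 121 mm across, its top 42 mm below the rim.
- lever (a joint): Cam lever angle, rad: 0 is fully closed (a stop), pointing to -x of the stand along the sleeve's side; it grows to 1.15 as the lever swings level out to -y. Starts open at 0.85 to 1.08. About 1.5 N at the grip moves it while open, up to 10 N below 0.65, where the cam squeezes the post; it passes centre at 0.15 (left short of that, it springs back). Closed, it locks the sleeve.
- lever_hinge (a point): The lever's pin, upright, 21 mm to the -y side of the post axis, at half the sleeve's height (25 mm over its underside).
- lever_grip (a point): Middle of the lever's black grip: 52 mm long, 14 mm thick, 24 mm tall (z), 78 mm from the pin, centre at this point. It points from the pin outward. Take it from above across its 14 mm; it lifts the sleeve with it.
- thermometer: Clip-on dial thermometer, 50 g, loose, standing on its jaws and dial case, 75 mm tall. Origin: under its middle. -x: front, round dial (33 mm across, front face at x = -22 mm, top at z = 33 mm). Two jaws hang from a hinge at z = 40 mm: front one is part of this body, rear one carries the probe; rubber pads (16 mm wide, z = 0 to 10 mm) meet at x = 0; above them the jaws leave 8 mm of room.
- thermo_jaw (a joint): Opening of the rear jaw, rad: 0 shut, 0.40 the stop. Pads are 36 mm from the hinge: 0.11 means a 4 mm wall between them, 0.40 an opening of about 14 mm. Squeezing the tails opens it against its spring: 8 N starts it, about 12 N opens it fully. Fully squeezed in parallel fingers the tails stand parallel and each jaw leans out by 0.2 rad.
- thermo_tails (a point): Middle between the two squeeze tails, 62 mm over the origin. The tails (18 mm wide in y, z = 42 to 75 mm) flare apart upward, about 28 mm over all in x here when shut and 20 mm when squeezed. Grip them from above along the thermometer's x.
- thermo_pads (a point): Middle of the jaw pads, at x = 0, 5 mm over the thermometer's origin.
- thermo_dial (a point): In the dial case, 20 mm in front (-x) and 16.5 mm over the thermometer's origin.
- cup: White mug, 90 mm across, 96 mm tall, to be left alone.
- sugar_jar: White-lidded jar, 104 mm across, 120 mm tall, to be left alone.
- spoon: Teaspoon 130 mm long, lying on the front of the oak board, to be left alone.
- tea_box: Carton 56 x 80 x 122 mm, to be left alone.
- saucer: Saucer 150 mm across, 17 mm tall, to be left alone.
Not all that is in view belongs to the job. Leave any orange or red look-alike of the thermometer alone.

How it is judged:
By the outcome, as a careful person would: the job done as asked, in the order asked, and still so for the second after the job is handed in, while the arm keeps its last pose, push and grip.
It also fails if it takes over 58 s, if anything falls off the work surface, if the arm or the gripper's body presses on something with over 40 N, if the wrist force passes 120 N, or if a joint passes its speed limit or range.

ROBOT

A 6-joint arm with a two-finger parallel gripper is mounted at the origin on a cart in front of the work surface, level with it; the furniture and walls round the work are solid. World frame = base frame: x ahead of the robot, y to its left, z up, the work surface at z = 0. Lengths are in m, angles in rad, forces in N, time in s.
With the tool pointing down it reaches from about 0.275 to 0.75 m from the base axis. Payload 10.2 kg.
Tool frame: the origin (TCP) lies at the very end of the fingers, on their centre line; the grasp point (between the pads) lies 19 mm behind it; z points along the fingers, y is the line along which they close (so a half turn about z gives the same grasp; the last joint's range is limited). The gripper opens to 88 mm and grips with 3 to 60 N. Pads are 18 mm wide; open, the fingers measure 123 mm over their backs; the gripper's body (75 mm by 187 mm) begins 45 mm behind the grasp point.
Start: joints at [-1.33, 0.313, 1.498, -0, 1.331, -0.223], TCP at [0.235, -0.47, 0.212] pointing down, gripper open.
Joint ranges: [-2.94, 2.94], [-0.97, 2.17], [0.19, 2.56], [-1.23, 4.37], [0.02, 3.11], [-2.88, 2.88]. Speed limits (rad/s): [2.39, 2.39, 3.01, 3.14, 3.14, 3.14].

INTERFACE

Orientations are given as [roll, pitch, yaw] about the fixed x, y, z axes, in that order (R = Rz(yaw) Ry(pitch) Rx(roll)).
In Python, from rig import env gives the robot as it stands. The module is installed in compiled form; this text tells all that it offers.
- The arm moves only by the tool step_arm, never from a script. Its argument "series" is text: rows parted by semicolons, each of 5 numbers parted by spaces: the finger opening in m, from 0 to 0.0881, then the shift along the world's x, y, z in m, then the turn about the world's z in rad. A call has exactly 8 rows; each row shifts and turns the commanded pose from where the row before left it; what a row does not reach is not made up. A row lasts 1/10 s, in which the tool goes at most 50 mm and 8.59 degrees, less where a joint would pass 70% of its speed; a pose out of reach is approached as far as the arm can. A call is refused whole if a number of a shift passes 0.05 or a number of a turn 0.15, either way. A call with a gripper value outside its range is refused whole. The fingers move at their own pace and stop on an object; "squeeze" is the grip in N (left out, the last holds). Time passes only in rows, so rows that do not move let the fingers close, or fill a call up. It gives the time, the measured TCP pose, the force, the opening and the grip force at its end, in the units of the state.
- env.get_obs(): the state, without advancing time (a new reading comes with each control period).
- env.grab_frame(name): name is "side" or "top"; returns a dict with "pixels" (480x640x3 uint8, red, green, blue), "intrinsics" (3x3 intrinsics, pixels), "D" ([k1, k2, p1, p2, k3] as OpenCV has them; the pictures are not rectified), "R" (3x3) and "t" (3): a world point X has camera coordinates R X + t. Camera axes: x right, y down, z forward; pixel columns grow to the right and rows downward; lengths in m; the calibration is good to about 2 mm. A picture is of the moment at which its call begins. There is no depth.
- env.finish_job(): hands the job in; it is judged then, once.
The state is a dict: "time": time; "q": joint angles; "qd": joint speeds; "tau": joint torques, N m; "position": TCP position; "orientation": TCP orientation; "contact_force": force on the tool from outside, world axes, zero at the start; "moment": the same for the moment, N m; "gripper_width": opening from 0.0 (shut) to 1.0 (fully open); "finger_force": force on a finger pad.
Only numpy, scipy, OpenCV 4.12 (cv2) and the standard library are available. Lean on these libraries where they do the work, as an engineer would, in place of code of your own. Each camera call takes 0.05 s, during which the arm holds its last target. There are 200 camera calls.

## Working session

There is one attempt and no reset: what is moved stays moved. The work goes in short steps, Python scripts to look and compute and a tool call to move; the robot and the scene stay as the last step left them, time stands still between calls to the robot, and variables do not carry over. Pictures are saved under pics/ and viewed, at most 10 in all, crops included, and the job is handed in when it is done.

Besides the shell and the picture viewer there is one more tool, called after "Request:" as name(argument=value, ...) on one line, values as JSON. step_arm: Moves the arm, as the interface text tells. Its arguments: {"type":"object","properties":{"series":{"type":"string"},"squeeze":{"type":"number"}},"required":["series"]}

```bash
mkdir -p pics; cat > h.py <<'E'
import numpy as np, cv2, json
from rig import env
def cam(n, save=None):
    f=env.grab_frame(n)
    if save: cv2.imwrite('pics/'+save, f['pixels'][:,:,::-1])
    return f
def proj(f,X):
    X=np.atleast_2d(np.asarray(X,float))
    return cv2.projectPoints(X,cv2.Rodrigues(np.array(f['R']))[0],np.array(f['t'],float),np.array(f['intrinsics']),np.array(f['D'],float))[0].reshape(-1,2)
def ray(f,p):
    u=cv2.undistortPoints(np.array([[p]],float),np.array(f['intrinsics']),np.array(f['D'],float))[0,0]
    R=np.array(f['R']); t=np.array(f['t'],float)
    return -R.T@t, R.T@np.array([u[0],u[1],1.])
def atz(f,p,z):
    c,d=ray(f,p); return c+d*(z-c[2])/d[2]
def tri(f1,p1,f2,p2):
    c1,d1=ray(f1,p1); c2,d2=ray(f2,p2); d1/=np.linalg.norm(d1); d2/=np.linalg.norm(d2)
    s=np.linalg.lstsq(np.c_[d1,-d2],c2-c1,rcond=None)[0]
    a=c1+s[0]*d1;b=c2+s[1]*d2
    return (a+b)/2,np.linalg.norm(a-b)
E
python3 - <<'E'
from h import *
import pickle
for n in('top','side'):
    f=cam(n,n+'0.png'); print(n,-np.array(f['R']).T@np.array(f['t']),np.array(f['R']).round(2).tolist(), np.array(f['intrinsics'])[0,0])
    pickle.dump(f,open(n+'0.pkl','wb'))
o=env.get_obs(); print(o['position'],o['orientation'],o['time'],o['gripper_width'])
E
```

```text
top [-0.54339038  0.12705108  1.77370778] [[-0.1, -1.0, 0.0], [-0.83, 0.08, -0.55], [0.54, -0.05, -0.84]] 612.5207726001483
side [0.29129104 1.19984974 0.65367511] [[-0.98, -0.19, 0.01], [-0.08, 0.38, -0.92], [0.17, -0.91, -0.38]] 537.0064786231414
[ 0.2347962  -0.46929328  0.21132623] [-3.14047663e+00 -2.46412282e-04  4.63824248e-01] 0.1 0.9986675400738578
```

View pics/top0.png

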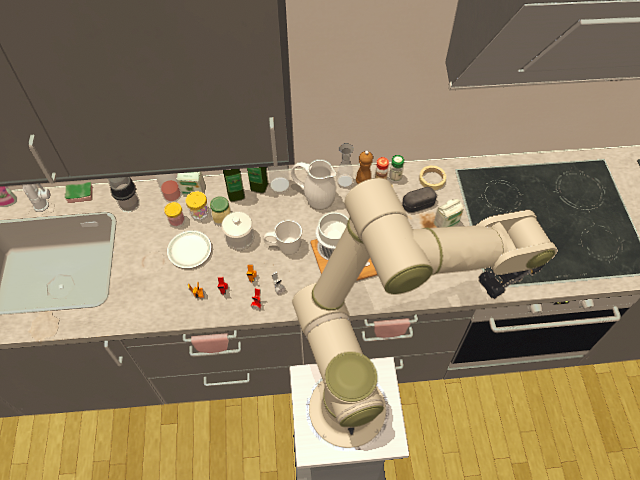

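View pics/side0.png

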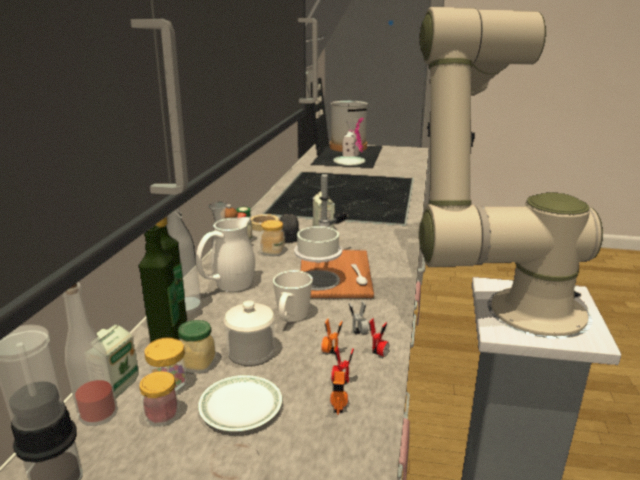

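The top view shows the grey thermometer near (277,283), with red and orange look-alikes to its left; the arm hides most of the stand. In the side view the thermometer is at (358,318), the basket at (318,243) and the board around (335,275). Next I'll enlarge these.

```bash
cat >> h.py <<'E'
def crop(f,x,y,w,h,s):
    im=cv2.resize(f['pixels'][y:y+h,x:x+w,::-1],None,fx=s,fy=s,interpolation=cv2.INTER_CUBIC)
    for k in range(0,w,5): cv2.line(im,(k*s,0),(k*s,10 if (x+k)%10==0 else 4),(0,255,0),1)
    for k in range(0,h,5): cv2.line(im,(0,k*s),(10 if (y+k)%10==0 else 4,k*s),(0,255,0),1)
    return im
E
python3 - <<'E'
from h import *
import pickle
t=pickle.load(open('top0.pkl','rb'));s=pickle.load(open('side0.pkl','rb'))
a=crop(t,255,265,40,30,10);b=crop(s,340,295,40,45,10)[:450]
c=crop(s,290,165,100,75,4); d=crop(s,290,225,100,75,4)
L=np.vstack([a,c]);L=L[:600]
R=np.zeros((600,400,3),np.uint8);R[:450]=b
cv2.imwrite('pics/c1.png',np.hstack([L,R]))
E
```

```text
(no output)
```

View pics/c1.png

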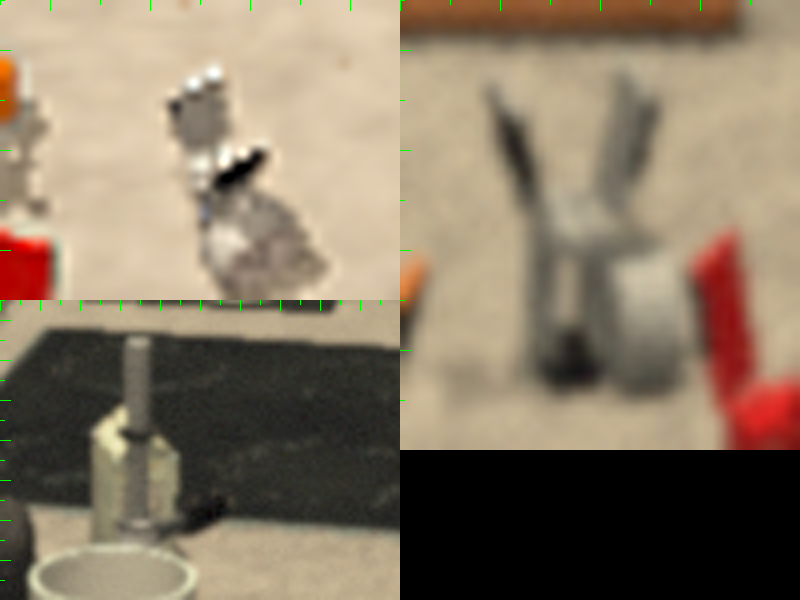

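The crop shows the rear tail's top corners at top (272,275)/(277.2,271.8) and the front ones at (276.3,283.2)/(281.5,280). In the side view the rear tail top is at (348.8,303.5), the front one at (362,301.5)/(366,305.5), and the dial bottom at (364,334). The post top is at side (324.5,174.5) and the ring near (324,199). Next I'll fit the thermometer and make a rough stand estimate.

```bash
python3 - <<'E'
from h import *
import pickle
from scipy.optimize import least_squares
t=pickle.load(open('top0.pkl','rb'));s=pickle.load(open('side0.pkl','rb'))
obs=[(t,(16.7,9,75),(272,275)),(t,(16.7,-9,75),(277.2,271.8)),(t,(-16.7,9,75),(276.3,283.2)),(t,(-16.7,-9,75),(281.5,280)),
(s,(16.7,0,75),(349,303.7)),(s,(-16,-9,75),(362,301.5)),(s,(-16,9,75),(366,305.5)),(s,(-18,0,0),(364,334.2)),(s,(0,8,0),(356.2,333.5))]
def W(p,m):
    c,d=np.cos(p[2]),np.sin(p[2]); m=np.array(m)/1000
    return [p[0]+c*m[0]-d*m[1],p[1]+d*m[0]+c*m[1],m[2]]
def res(p): return np.concatenate([proj(f,W(p,m))[0]-np.array(u) for f,m,u in obs])
r=least_squares(res,[.4,.15,.4]);print(r.x.round(4),r.fun.reshape(-1,2).round(1).tolist())
for n,q,z in (('posttop',(324.5,174.7),.262),('boardR front',(372.5,294),.02),('basketrim',(318.3,236.5),.150)): print(n,atz(s,q,z))
# overlay
for f,nm in((t,'t'),(s,'s')):
    im=f['pixels'].copy()
E
```

```text
[0.4224 0.1806 0.3297] [[-0.7, -1.3], [-0.7, -0.1], [-1.1, -1.1], [-1.0, 0.1], [0.6, -0.3], [1.5, -1.0], [-0.9, -1.0], [0.1, -2.5], [0.7, 0.7]]
posttop [ 0.56273759 -0.15614392  0.262     ]
boardR front [0.40391676 0.03214003 0.02      ]
basketrim [0.54607038 0.00357958 0.15      ]
```

Request:
step_arm(series="0.06 0.012 0.04 0 0.09; 0.06 0.012 0.04 0 0.09; 0.06 0.012 0.04 0 0.09; 0.06 0.012 0.04 0 0.09; 0.06 0.012 0.04 0 0.09; 0.06 0.012 0.04 0 0.09; 0.06 0.012 0.04 0 0.09; 0.06 0.012 0.04 0 0.09", squeeze=20)

```text
time: 0.9
position: [0.3309, -0.1479, 0.2117]
orientation: [-3.142, -0.0, 1.187]
contact_force: [0.3, -0.8, -0.1]
gripper_width: 0.678
finger_force: 0.0
```

Request:
step_arm(series="0.05 0.012 0.04 0 0.09; 0.05 0.012 0.04 0 0.09; 0.05 0.012 0.04 0 0.09; 0.05 0.012 0.04 0 0.09; 0.05 0.012 0.04 0 0.09; 0.05 0.012 0.04 0 0.09; 0.05 0.008 0.04 0 0.09; 0.05 0 0 0 0.09")

```text
time: 1.7
position: [0.4107, 0.134, 0.2114]
orientation: [-3.141, -0.001, 1.912]
contact_force: [-1.2, -1.0, 0.2]
gripper_width: 0.567
finger_force: 0.0
```

```bash
python3 - <<'E'
from h import *
import pickle
o=env.get_obs(); print(o['position'],o['orientation'],o['time'])
t=cam('top');s=cam('side');pickle.dump(t,open('top1.pkl','wb'));pickle.dump(s,open('side1.pkl','wb'))
a=crop(t,300,200,100,100,4);b=crop(s,290,165,100,135,4)[:540]
R=np.zeros((600,800,3),np.uint8);R[:400,:400]=a;R[:540,400:]=b
cv2.imwrite('pics/c2.png',R)
E
```

```text
[0.41073609 0.13398577 0.21143   ] [-3.14120589e+00 -9.15245715e-04  1.91245623e+00] 1.7
```

View pics/c2.png

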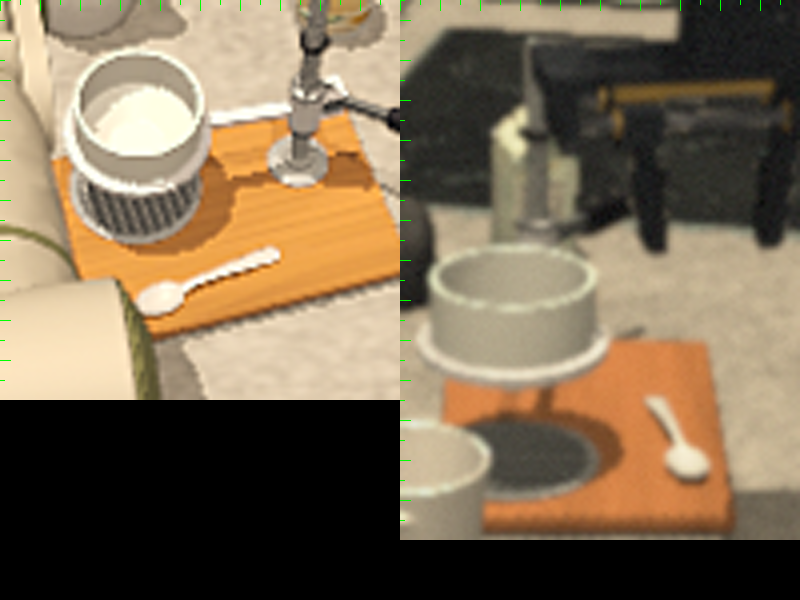

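The top crop shows the rim ellipse centred at about (335,226), the flange at (374.5,240.5) and the board's far corners at (388.8,228.8)/(313.8,238.8). In the side crop the rim centre is (318.3,234.3), the post top (324.6,174.7), and the board corners are (373.3,293.8) and (367,250.5).

```bash
python3 - <<'E'
from h import *
import pickle
from scipy.optimize import least_squares
t=pickle.load(open('top1.pkl','rb'));s=pickle.load(open('side1.pkl','rb'))
obs=[(t,(45,65,150),(335,226)),(t,(30,-75,22),(374.5,240.5)),(t,(95,-135,20),(388.75,228.75)),(t,(95,135,20),(313.75,238.75)),
(s,(45,65,150),(318.3,234.3)),(s,(30,-75,262),(324.6,174.7)),(s,(-95,135,20),(373.3,293.8)),(s,(-95,-135,20),(367,250.5))]
def W(p,m):
    c,d=np.cos(p[2]),np.sin(p[2]); m=np.array(m)/1000
    return [p[0]+c*m[0]-d*m[1],p[1]+d*m[0]+c*m[1],m[2]]
def res(p): return np.concatenate([proj(f,W(p,m))[0]-np.array(u) for f,m,u in obs])
r=least_squares(res,[.5,-.06,.1],loss='soft_l1');p=r.x;print(p.round(4),res(p).reshape(-1,2).round(1).tolist())
print('rim tri',tri(t,(335,226),s,(318.3,234.3)),'model',W(p,(45,65,150)),'post',W(p,(30,-75,0)))
P=W(p,(30,-75,0))
for z in(.135,.19,.2,.21,.22): print(z,proj(t,[P[0],P[1],z]),proj(s,[P[0],P[1],z]))
R=np.vstack([crop(t,360,195,50,37,16)[:592]])
cv2.imwrite('pics/c3.png',R[:600,:800])
E
```

```text
[ 0.5186 -0.0917  0.1635] [[-0.2, -1.0], [0.5, 0.6], [-3.0, -6.3], [-3.3, 0.3], [-0.5, -1.5], [1.1, -0.4], [-0.1, -0.9], [1.7, -1.5]]
rim tri (array([ 0.55128505, -0.02070238,  0.14578939]), np.float64(0.00014861299521447716)) model [np.float64(0.5523882604110497), np.float64(-0.02024819258922063), np.float64(0.15)] post [np.float64(0.5603700475263244), np.float64(-0.1608230519149423), np.float64(0.0)]
0.135 [[377.54058619 222.24987366]] [[325.59935679 218.88264522]]
0.19 [[378.87616188 212.4311754 ]] [[325.64817048 199.91794337]]
0.2 [[379.12562735 210.59594203]] [[325.65727286 196.41261638]]
0.21 [[379.37719655 208.74483365]] [[325.66644659 192.88950628]]
0.22 [[379.63089537 206.87764924]] [[325.67569226 189.34854099]]
```

View pics/c3.png

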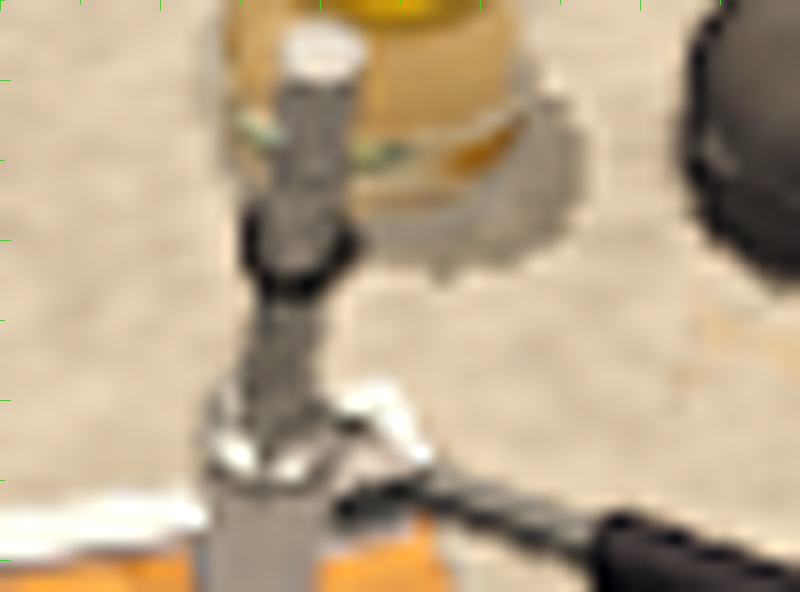

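The enlarged top crop shows the post top at (380.2,198.1), the ring's front lower edge at (378.6,213.8), the sleeve's front top edge at (376.9,225.4), and the lever running to the lower right with its grip starting near (397,229). I'll profile the post column in the side picture to get the ring height.

```bash
python3 - <<'E'
from h import *
import pickle
from scipy.optimize import least_squares
t=pickle.load(open('top1.pkl','rb'));s=pickle.load(open('side1.pkl','rb'));s0=pickle.load(open('side0.pkl','rb'))
obs=[(t,(45,65,150),(335,226)),(t,(30,-75,22),(374.5,240.5)),(t,(30,-75,262),(380.2,198.1)),(t,(95,135,20),(313.75,238.75)),
(s,(45,65,150),(318.3,234.3)),(s,(30,-75,262),(324.6,174.7)),(s,(-95,135,20),(373.3,293.8)),(s,(-95,-135,20),(367,250.5))]
def W(p,m):
    c,d=np.cos(p[2]),np.sin(p[2]); m=np.array(m)/1000
    return [p[0]+c*m[0]-d*m[1],p[1]+d*m[0]+c*m[1],m[2]]
def res(p): return np.concatenate([proj(f,W(p,m))[0]-np.array(u) for f,m,u in obs])
r=least_squares(res,[.5,-.06,.1],loss='soft_l1');p=r.x;print(p.round(4),res(p).reshape(-1,2).round(1).tolist())
P=np.array(W(p,(30,-75,0)));print('post',P,'rim',W(p,(45,65,150)))
for f,c,ro in((t,.0145,225.4),(t,.0125,213.75)):
    C=-np.array(f['R']).T@np.array(f['t']);d=C-P;d[2]=0;d/=np.linalg.norm(d)
    for z in(.135,.19,.2,.21): print(ro,z,proj(f,P+d*c+[0,0,z])[0].round(2))
C=-np.array(s['R']).T@np.array(s['t']);d=C-P;d[2]=0;d/=np.linalg.norm(d)
for z in(.135,.19,.2,.21,.262): print('side',z,proj(s,P+d*.0125+[0,0,z])[0].round(2))
g=s0['pixels'].astype(int)[:,322:327].mean((1,2));print({r:int(g[r]) for r in range(170,228)})
# lever grip candidates in side0/top1: theta predicted
for th in(.85,.95,1.05):
    G=W(p,(30-78*np.cos(th),-96-78*np.sin(th),110));print(th,G,proj(t,G)[0].round(1),proj(s,G)[0].round(1))
a=crop(s0,310,190,50,50,8)
b=crop(t,370,215,50,37,8)
R=np.zeros((600,800,3),np.uint8);R[:400,:400]=a;R[:296,400:]=b;cv2.imwrite('pics/c4.png',R)
E
```

```text
[ 0.5197 -0.0911  0.1777] [[-0.5, -1.0], [0.0, 0.1], [0.0, 0.2], [-3.8, 0.6], [-0.7, -1.4], [0.2, -0.3], [0.2, -1.1], [0.6, -1.6]]
post [ 0.5625267  -0.15959742  0.        ] rim [np.float64(0.5525474774115264), np.float64(-0.019150225191591153), np.float64(0.15)]
225.4 0.135 [376.58 225.38]
225.4 0.19 [377.9 215.6]
225.4 0.2 [378.14 213.77]
225.4 0.21 [378.39 211.93]
213.75 0.135 [376.65 224.87]
213.75 0.19 [377.97 215.09]
213.75 0.2 [378.21 213.26]
213.75 0.21 [378.46 211.41]
side 0.135 [324.74 220.58]
side 0.19 [324.78 201.48]
side 0.2 [324.79 197.95]
side 0.21 [324.79 194.4 ]
side 0.262 [324.83 175.65]
{170: 173, 171: 166, 172: 135, 173: 95, 174: 121, 175: 147, 176: 132, 177: 109, 178: 102, 179: 103, 180: 101, 181: 99, 182: 95, 183: 97, 184: 97, 185: 95, 186: 97, 187: 97, 188: 94, 189: 97, 190: 97, 191: 97, 192: 99, 193: 100, 194: 97, 195: 98, 196: 90, 197: 74, 198: 53, 199: 45, 200: 61, 201: 82, 202: 89, 203: 90, 204: 88, 205: 90, 206: 94, 207: 95, 208: 96, 209: 99, 210: 96, 211: 98, 212: 97, 213: 95, 214: 96, 215: 95, 216: 96, 217: 98, 218: 96, 219: 110, 220: 138, 221: 135, 222: 108, 223: 115, 224: 132, 225: 148, 226: 174, 227: 180}
0.85 [np.float64(0.5259265719724378), np.float64(-0.2470424071778926), np.float64(0.11)] [404.6 233.2] [343.  217.6]
0.95 [np.float64(0.5327943945408262), np.float64(-0.25073325126375096), np.float64(0.11)] [405.4 231.4] [340.9 217. ]
1.05 [np.float64(0.5399963761781652), np.float64(-0.2537200183106454), np.float64(0.11)] [405.9 229.5] [338.6 216.5]
```

View pics/c4.png

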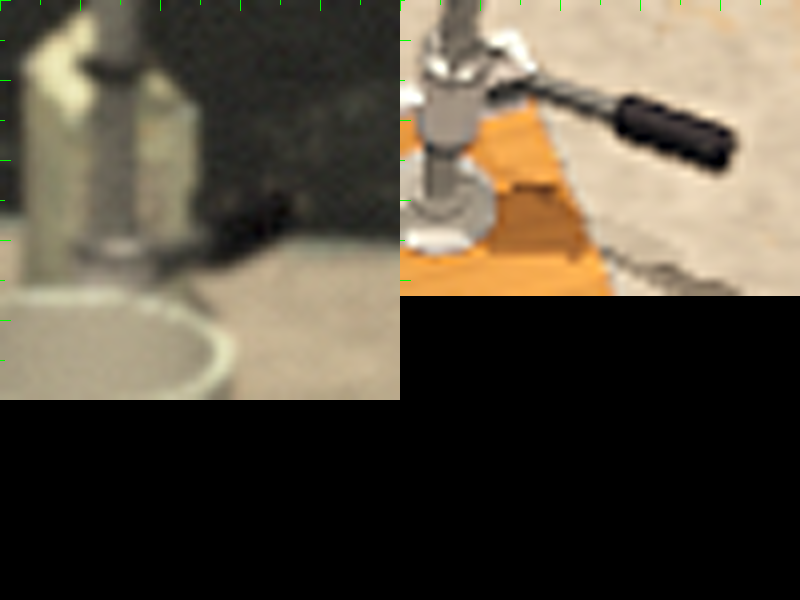

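The side crop puts the grip centre near (341.5,218.5) and the top crop near (404.4,231.5), so the lever angle is about 0.93. The ring's lower edge in the side profile is at row 200.3, giving a mark height of about 0.196. Now the thermometer grasp.

Request:
step_arm(series="0.05 0.005 0.024 -0.02 -0.01; 0.05 0.006 0.023 -0.03 0; 0.05 0 0 -0.04 0; 0.05 0 0 -0.035 0; 0.05 0 0 -0.02 0; 0.05 0 0 -0.015 0; 0.05 0 0 -0.007 0; 0.05 0 0 0 0")

```text
time: 2.6
position: [0.4216, 0.1768, 0.0444]
orientation: [-3.14, -0.0, 1.891]
contact_force: [-0.0, -0.0, 0.7]
gripper_width: 0.569
finger_force: 0.0
```

```bash
python3 - <<'E'
from h import *
o=env.get_obs(); print(o['position'],o['orientation'],o['time'],o['contact_force'])
s=cam('side');t=cam('top')
R=np.zeros((600,800,3),np.uint8);R[:,:440]=crop(s,325,275,55,75,8)[:600];R[:360,440:]=crop(t,255,260,45,45,8)[:,:360]
cv2.imwrite('pics/c5.png',R)
E
```

```text
[0.42160869 0.17684947 0.04441187] [-3.14026847e+00 -2.02881265e-04  1.89140346e+00] 2.6 [-0.02512403 -0.0348924   0.73941359]
```

View pics/c5.png

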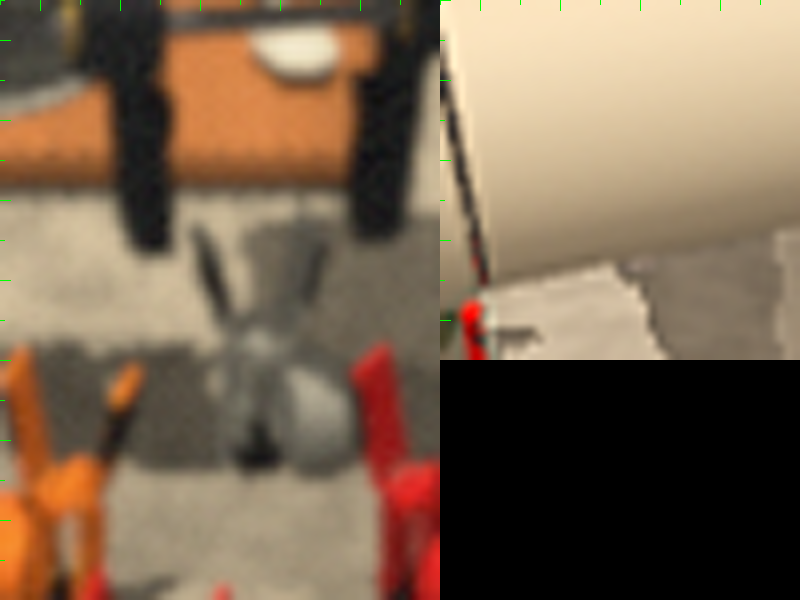

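The crop shows the fingers at rows around 305, seemingly behind the thermometer: its tails top out near (350,303)–(365,303) and its pads are near (357.5,333). I'll check this numerically before closing.

```bash
python3 - <<'E'
from h import *
import pickle
s=pickle.load(open('side1.pkl','rb'));t=pickle.load(open('top0.pkl','rb'))
a=.32
for d in(-.034,0,.034):
    print(d,proj(s,[.4216+d*np.cos(a),.1768+d*np.sin(a),.0444])[0].round(1))
# observed fingertip bottoms: rear (325+148/8,275+250/8)=(343.5,306), front (325+385/8,275+238/8)=(373,304.7)
for q in((343.5,306),(373,304.7)): print(q,atz(s,q,.0444))
# thermometer pads bottom now
print('pads',atz(s,(325+258/8,275+466/8),0),'was',atz(s,(356.2,333.5),0))
print('hinge40',atz(s,(357.5,319),.04)); print('top: tails mid z75',atz(t,(276.75,277.5),.075), 'dial bottom?',atz(t,(283,291),.0165))
o=pickle.load(open('side0.pkl','rb'))['pixels'];n=cam('side')['pixels']
pickle.dump(n,open('n.pkl','wb'))
d=np.abs(o[315:337,345:370].astype(int)-n[315:337,345:370]).sum(2)
g=lambda im:im[300:336:2,344:372:2].mean(2).astype(int)
print(g(o));print(g(n))
E
```

```text
-0.034 [372.4 313.3]
0 [357.3 314.3]
0.034 [342.1 315.2]
(343.5, 306) [0.45762756 0.14671338 0.0444    ]
(373, 304.7) [0.39253259 0.12770166 0.0444    ]
pads [0.41959977 0.1840911  0.        ] was [0.42175125 0.18555749 0.        ]
hinge40 [0.41933654 0.18939655 0.04      ]
top: tails mid z75 [0.41985119 0.17790588 0.075     ] dial bottom? [0.40108021 0.16222949 0.0165    ]
[[158 153 150 142 150 139 141 147 150 152 151 145 147 138]
 [167 165 164 171 175 166 162 160 152 138 165 162 165 165]
 [177 174 140 158 174 171 172 166 151 112 137 151 163 169]
 [174 168 156  95 144 172 171 168 151 111  83 145 170 173]
 [175 174 158  65  94 169 166 165 135 108  87 159 173 170]
 [175 179 166  93  59 152 171 168 122 101  92 167 165 160]
 [173 171 173 137  49 139 166 165 113  98 132 172 167 166]
 [167 166 173 160  84 137 166 151 118 120 157 171 166 161]
 [171 167 165 165 126 120 170 161 146 126 156 167 157 162]
 [159 164 167 170 140 109 143 144 131 118 124 151 161 159]
 [158 163 170 171 143  93 115 103 100 117 135 170 164 131]
 [165 172 172 171 141  90 137  91 101 172 186 186 132  77]
 [169 170 175 1
[... 702 characters left out ...]
7 181 142  56 139 125  99  82  72  80 105 100  95]
 [174 173 180 167  80  99  92  91  86  92  95 102 100  96]
 [174 166 168 173 130  97 121 109  90  95  95  96  92  95]
 [112  92 109 150 126 106 134 136 110  84  86  92  93  95]
 [ 71  71  77  91 102  93  99  99 101  99  92  85  78 102]
 [ 77  77  77  92 124  89  88  80 101 152 141 100  74  73]
 [ 76  74  76  84 104  98  91  78  96 147 161 141  91  56]
 [ 72  72  76  76  89  99  89  84  92 131 145 143 105  56]
 [ 76  74  74  75  89  94  58  65  94 116 122 125  94  49]
 [ 74  71  70  76  83  77  49  41  81  98  99  97  83  54]
 [ 74  69  73  72  83  62  26  24  78  86  82  78  75  80]
 [129 126 127 129 132 127  96 112 134 105  88  97 126 133]]
```

```bash
python3 - <<'E'
from h import *
import pickle
s=pickle.load(open('side1.pkl','rb'));n=pickle.load(open('n.pkl','rb'))
a=.341
for d in(-.034,0,.034):
    print(d,proj(s,[.4107+d*np.cos(a),.134+d*np.sin(a),.2114])[0].round(1),'seen tips (352.5,227.5),(382.5,226)')
print(s['pixels'][220:236,346:392:2].mean(2).astype(int))
print(n[296:320:1,338:352].mean(2).astype(int))
print(env.get_obs()['q'])
E
```

```text
-0.034 [382.5 236.7] seen tips (352.5,227.5),(382.5,226)
0 [367.1 237.5] seen tips (352.5,227.5),(382.5,226)
0.034 [351.6 238.4] seen tips (352.5,227.5),(382.5,226)
[[114 111  44  27  32  48  89  82  69  64  62  64  55  57  55  42  30  23
   21  25  51  38  38]
 [148 127  41  28  26  59 126 122 113 116 110 105  94  92  77  70  38  27
   25  31  60  47  41]
 [156 131  46  30  33  71 145 151 142 142 136 136 128 127 119 112  74  20
   28  29  77  82  71]
 [163 142  49  27  26  80 160 160 157 154 150 154 152 157 152 140  93  29
   31  30 100 119 114]
 [162 159  69  21  29  82 164 167 165 164 167 167 165 166 161 153 108  32
   30  40 119 143 143]
 [167 171  95  29  30  84 166 168 166 165 167 169 165 164 165 162 131  45
   35  60 142 155 152]
 [170 171 123  37  29  84 166 172 164 163 168 170 163 159 163 167 154  79
   70 103 159 160 161]
 [166 167 143  68  50  93 162 168 168 161 166 161 161 159 163 165 163 124
  123 143 164 165 163]
 [165 167 159 117  98 126 164 167 166 165 165 165 164 165 166 165 169 150
  158 168 167 165 167]
 [166 167 170 154 141 156 166 165 166 167 164 167 166 167 170 
[... 1433 characters left out ...]
9  76  38]
 [159 164 171 176 173 172 177 184 183 181 169 144  93  46]
 [159 164 170 172 175 178 182 182 182 179 176 157 117  66]
 [161 164 171 172 173 181 178 181 177 180 181 170 142  92]
 [167 169 169 173 176 176 179 174 174 179 181 177 159 113]
 [174 173 172 171 174 173 174 173 173 179 180 177 167 126]
 [171 175 169 170 171 172 177 179 172 173 174 176 170 141]
 [158 164 162 161 160 164 174 170 166 166 168 172 173 157]
 [147 147 149 142 136 144 151 143 137 138 144 160 170 164]
 [127 119 118 112 103 106 112 102  92  97 109 138 150 144]
 [100  90  88  89  84  80  80  74  74  79  86 106 114 109]]
[ 1.40728980e-01  3.86367783e-01  1.88999073e+00 -3.97382089e-05
  8.63801509e-01 -1.81234989e-01]
```

```bash
python3 - <<'E'
from h import *
import pickle
t=pickle.load(open('top0.pkl','rb'));s=pickle.load(open('side1.pkl','rb'))
def ov(f,im,x,y,sc,P,yaw,op,th=.0175,off=(0,)):
    u=np.array([np.cos(yaw-np.pi/2),np.sin(yaw-np.pi/2),0])
    v=np.array([-u[1],u[0],0])
    for dz,c in((0,(0,0,255)),(.019,(0,255,0))):
        for sg in(-1,1):
            q=[proj(f,np.array(P)+[0,0,dz]+u*sg*a+v*b)[0] for a,b in((op/2,-.009),(op/2+th,-.009),(op/2+th,.009),(op/2,.009))]
            q=((np.array(q)-[x,y]+.5)*sc).astype(np.int32); cv2.polylines(im,[q],True,c,1)
a=crop(t,470,250,50,60,8); ov(t,a,470,250,8,[.2348,-.4693,.2113],.464,.088)
b=crop(s,340,195,50,50,8); ov(s,b,340,195,8,[.4107,.134,.2114],1.912,.05)
R=np.zeros((600,800,3),np.uint8);R[:480,:400]=a;R[:400,400:]=b;cv2.imwrite('pics/c6.png',R)
E
```

```text
(no output)
```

View pics/c6.png

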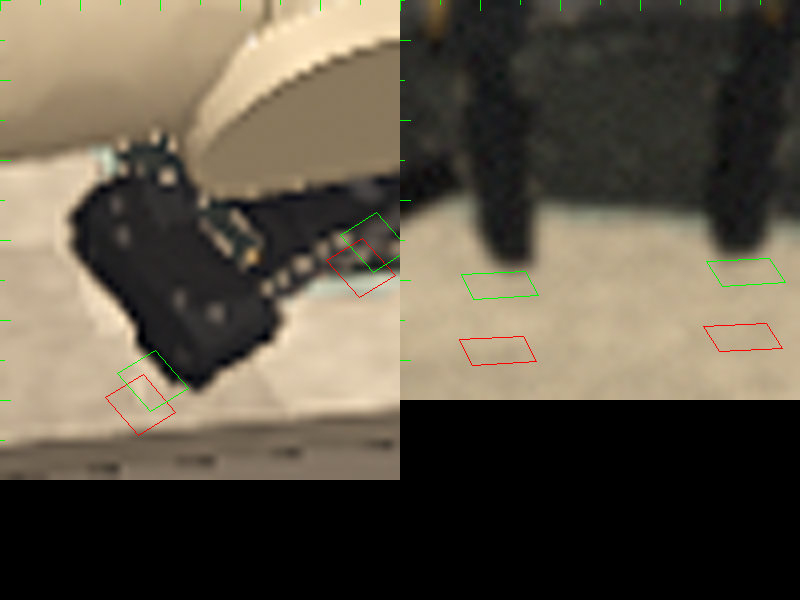

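The overlay shows the visible fingertips ending about 20–25 mm above the reported TCP. That decides the grasp heights, so I'll settle it by a gentle touch on an empty bit of worktop.

Request:
step_arm(series="0.05 0 0 0.03 0; 0.05 0 0 0.03 0; 0.05 -0.02 -0.046 0 0; 0.05 -0.02 -0.046 0 0; 0.05 0 0 -0.03 0; 0.05 0 0 -0.035 0; 0.05 0 0 -0.015 0; 0.05 0 0 -0.01 0")

```text
time: 3.55
position: [0.382, 0.0856, 0.0144]
orientation: [-3.142, 0.0, 1.893]
contact_force: [0.5, -0.4, 0.6]
gripper_width: 0.564
finger_force: 0.0
```

Request:
step_arm(series="0.05 0 0 -0.005 0; 0.05 0 0 -0.003 0; 0.05 0 0 -0.002 0; 0.05 0 0 -0.002 0; 0.05 0 0 -0.002 0; 0.05 0 0 -0.001 0; 0.05 0 0 0 0; 0.05 0 0 0 0")

```text
time: 4.35
position: [0.382, 0.0857, -0.0001]
orientation: [3.142, 0.0, 1.894]
contact_force: [-0.5, -0.4, 0.1]
gripper_width: 0.572
finger_force: 0.0
```

Request:
step_arm(series="0.05 0 0 -0.001 0; 0.05 0 0 -0.001 0; 0.05 0 0 -0.001 0; 0.05 0 0 -0.001 0; 0.05 0 0 -0.001 0; 0.05 0 0 -0.001 0; 0.05 0 0 0 0; 0.05 0 0 0 0")

```text
time: 5.15
position: [0.382, 0.0857, -0.0062]
orientation: [-3.142, -0.0, 1.894]
contact_force: [0.2, 0.2, -0.8]
gripper_width: 0.568
finger_force: 0.0
```

Request:
step_arm(series="0.05 0 0 -0.002 0; 0.05 0 0 -0.002 0; 0.05 0 0 -0.002 0; 0.05 0 0 -0.001 0; 0.05 0 0 -0.001 0; 0.05 0 0 -0.001 0; 0.05 0 0 0 0; 0.05 0 0 0 0")

```text
time: 5.95
position: [0.382, 0.0857, -0.0152]
orientation: [3.142, 0.0, 1.894]
contact_force: [-0.6, -0.2, -0.5]
gripper_width: 0.574
finger_force: 0.0
```

Request:
step_arm(series="0.05 0 0 -0.001 0; 0.05 0 0 -0.001 0; 0.05 0 0 -0.001 0; 0.05 0 0 -0.001 0; 0.05 0 0 0 0; 0.05 0 0 0 0; 0.05 0 0 0 0; 0.05 0 0 0 0")

```text
time: 6.75
position: [0.382, 0.0857, -0.0192]
orientation: [3.142, 0.0, 1.894]
contact_force: [0.4, 0.4, -0.2]
gripper_width: 0.57
finger_force: 0.0
```

Request:
step_arm(series="0.05 0 0 -0.001 0; 0.05 0 0 -0.001 0; 0.05 0 0 -0.001 0; 0.05 0 0 0 0; 0.05 0 0 0 0; 0.05 0 0 0 0; 0.05 0 0 0 0; 0.05 0 0 0 0")

```text
time: 7.55
position: [0.382, 0.0858, -0.0222]
orientation: [3.142, 0.0, 1.894]
contact_force: [0.7, -0.6, 0.3]
gripper_width: 0.568
finger_force: 0.0
```

Request:
step_arm(series="0.05 0 0 -0.001 0; 0.05 0 0 0 0; 0.05 0 0 -0.001 0; 0.05 0 0 0 0; 0.05 0 0 -0.001 0; 0.05 0 0 0 0; 0.05 0 0 0 0; 0.05 0 0 0 0")

```text
time: 8.35
position: [0.382, 0.0858, -0.0252]
orientation: [3.142, 0.0, 1.894]
contact_force: [-0.5, -0.6, -0.1]
gripper_width: 0.564
finger_force: 0.0
```

```bash
python3 - <<'E'
from h import *
o=env.get_obs(); P=np.array(o['position']);print(P,o['contact_force'],o['time'])
s=cam('side')
a=.323;u=np.array([np.cos(a),np.sin(a),0])
b=crop(s,340,265,60,50,8)
for sg in(-1,1):
  for z,c in((0,(0,0,255)),(.005,(0,255,0))):
    q=[proj(s,[*(P+u*sg*w+np.array([-u[1],u[0],0])*v)[:2],z])[0] for w,v in((.025,-.009),(.0425,-.009),(.0425,.009),(.025,.009))]
    cv2.polylines(b,[((np.array(q)-[340,265]+.5)*8).astype(np.int32)],True,c,1)
cv2.imwrite('pics/c7.png',b)
E
```

```text
[ 0.38198734  0.08575532 -0.02516796] [-0.5416236  -0.57454356 -0.11089886] 8.35
```

View pics/c7.png

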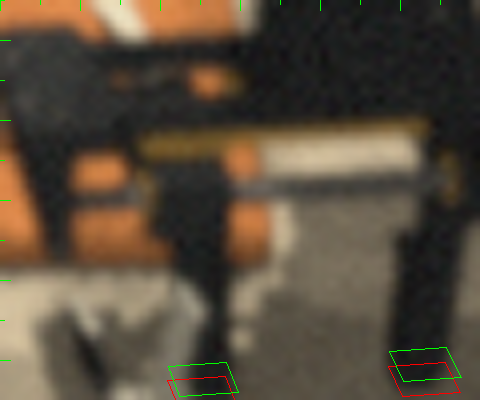

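The crop shows the fingertips at about row 309, still roughly a centimetre above the worktop (whose plane would be at row 313). So the reported TCP is low by a lot here, and I'll continue until contact.

Request:
step_arm(series="0.05 0 0 -0.001 0; 0.05 0 0 -0.001 0; 0.05 0 0 -0.001 0; 0.05 0 0 -0.001 0; 0.05 0 0 -0.001 0; 0.05 0 0 0 0; 0.05 0 0 0 0; 0.05 0 0 0 0")

```text
time: 9.2
position: [0.3822, 0.0857, -0.0268]
orientation: [3.141, 0.001, 1.895]
contact_force: [-23.7, -2.4, 83.2]
gripper_width: 0.573
finger_force: 41.6
```

```bash
python3 - <<'E'
from h import *
import pickle
s=cam('side');pickle.dump(s,open('side2.pkl','wb'))
o=env.get_obs();print(o['q'],o['position'],o['contact_force'])
for d in(-.034,0,.034): print(d,proj(s,[.382+d*.948,.0858+d*.317,0])[0].round(1))
p=s['pixels'].mean(2).astype(int)
print(p[300:324,360:372]);print(p[300:324,384:402])
E
```

```text
[-8.05017744e-02  4.33549056e-01  2.11592113e+00 -8.13694225e-04
  5.91663274e-01 -4.03632903e-01] [ 0.38213005  0.08572399 -0.02677634] [-22.92282501  -2.08244648  83.85145477]
-0.034 [392.6 311.9]
0 [378.7 312.8]
0.034 [364.7 313.8]
[[132 106 105  91  55  36  28  25  47  89 113 132]
 [137 114 124 123  85  50  32  34  57 108 134 142]
 [131 115 124 136 114  70  38  32  65 117 141 144]
 [110 106 114 135 135  95  49  36  68 117 138 139]
 [ 89 100 114 126 130  98  47  30  66  99 114 114]
 [ 88 104 114 112 104  73  41  32  60  84  95  90]
 [ 98 109 112 107  82  46  28  32  66 110 116  98]
 [ 98 112 112 100  70  37  28  33  70 120 132 109]
 [ 97 109 111  98  65  33  32  26  59 102 112  95]
 [104 112 110  88  57  30  29  27  44  70  82  78]
 [108 113 107  78  47  35  29  29  39  62  67  75]
 [110 111 103  71  39  26  28  25  36  60  70  73]
 [112 113 100  70  34  28  24  29  38  62  75  70]
 [112 113 107  79  41  29  28  24  35  60  74  71]
 [114 115 113  84  45  32  23  29  40  61  72  74]
 [124 117 107  83  56  43  37  43  48  67  71  72]
 [139 121  99  80  67  58  58  60  63  67  74  84
[... 1460 characters left out ...]
 75  72  71  74  75  76]
 [ 78  80  79  79  78  73  75  75  73  75  74  76  79  78  73  76  76  72]
 [ 87  89  83  74  80  80  79  74  80  78  85  82  85  87  94  85  77  79]
 [119 116 106  96  94  93  96  92  92 101 116 106 106 124 125 106  94  99]
 [137 139 135 131 132 129 125 126 125 133 139 133 138 148 148 138 127 129]
 [147 148 153 149 148 147 146 142 146 147 147 149 152 156 154 150 144 148]
 [152 150 150 154 150 148 149 149 151 153 154 157 162 160 152 148 149 153]
 [151 149 144 147 150 153 152 154 153 155 157 158 159 157 147 146 147 156]
 [151 141 126 144 153 154 154 157 158 157 158 157 156 155 150 147 152 155]
 [140 116 103 131 148 158 161 162 160 161 158 157 155 156 153 154 159 157]]
```

Contact at a reported z of about −0.026, so the true fingertips are 25–26 mm above the reported TCP, with x and y agreeing. I'll lift off at once and grasp the tails at reported z ≈ 0.018.

Request:
step_arm(series="0.05 0 0 0.02 0; 0.05 0 0 0.04 0; 0.05 0 0 0.04 0; 0.05 0.02 0.047 0.005 0; 0.05 0.02 0.047 0 0; 0.05 0 0 -0.02 0; 0.05 0 0 -0.02 0; 0.05 0 0 -0.01 0")

```text
time: 10.05
position: [0.4202, 0.1777, 0.0233]
orientation: [-3.139, -0.0, 1.894]
contact_force: [-0.4, 0.3, 0.4]
gripper_width: 0.572
finger_force: 0.0
```

Request:
step_arm(series="0.05 0 0 -0.004 0; 0.05 0 0 -0.003 0; 0.05 0 0 0 0; 0.045 0 0 0 0; 0.04 0 0 0 0; 0.035 0 0 0 0; 0.032 0 0 0 0; 0.03 0 0 0 0", squeeze=20)

```text
time: 10.85
position: [0.4214, 0.1776, 0.0179]
orientation: [3.141, 0.0, 1.894]
contact_force: [1.0, 0.1, 1.8]
gripper_width: 0.344
finger_force: 5.9
```

```bash
python3 - <<'E'
from h import *
import pickle
s=cam('side');pickle.dump(s,open('side3.pkl','wb'));cv2.imwrite('pics/c8.png',crop(s,325,275,60,70,8))
o=env.get_obs();print(o['position'],o['contact_force'],o['gripper_width']*.0881,o['finger_force'])
E
```

```text
[0.42141514 0.17760304 0.01792641] [0.33154835 1.2530459  1.56074366] 0.03013903385870994 5.9222126509712325
```

View pics/c8.png

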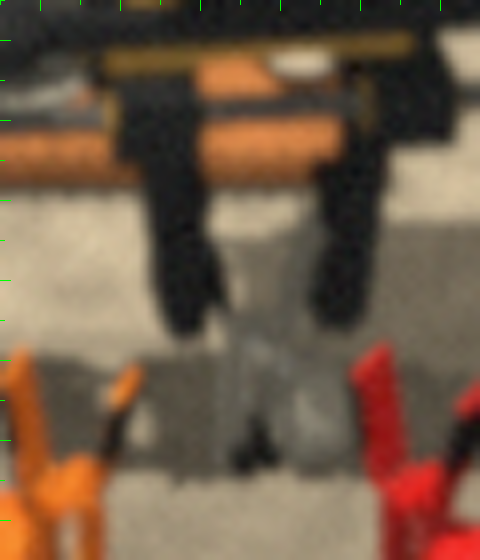

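The crop (my tenth and last picture) shows both fingers around the tails, at about (348,305) and (366,305), and already touching. Now I'll squeeze fully and lift.

Request:
step_arm(series="0.026 0 0 0 0; 0.022 0 0 0 0; 0.018 0 0 0 0; 0.014 0 0 0 0; 0.014 0 0 0 0; 0.014 0 0 0 0; 0.014 0 0 0 0; 0.014 0 0 0 0", squeeze=20)

```text
time: 11.7
position: [0.4233, 0.1778, 0.0188]
orientation: [3.136, 0.001, 1.894]
contact_force: [4.8, 0.8, 5.7]
gripper_width: 0.25
finger_force: 19.2
```

Request:
step_arm(series="0.014 0 0 0.02 0; 0.014 0 0 0.035 0; 0.014 0 0 0.04 0; 0.014 0 -0.03 0.04 0; 0.014 0 -0.04 0.035 0; 0.014 0 -0.04 0.027 0; 0.014 0.02 -0.04 0 0; 0.014 0.03 -0.03 0 0")

```text
time: 12.5
position: [0.471, -0.0021, 0.2137]
orientation: [3.14, 0.001, 1.893]
contact_force: [1.3, 0.3, 0.5]
gripper_width: 0.216
finger_force: 19.7
```

Request:
step_arm(series="0.014 0.02 -0.02 0 0; 0.014 0.01 -0.01 0 0; 0.014 0.003 -0.003 0 0; 0.014 0 0 0 0; 0.014 0 0 0 0; 0.014 0 0 0 0; 0.014 0 0 0 0; 0.014 0 0 0 0")

```text
time: 13.3
position: [0.5039, -0.0327, 0.2128]
orientation: [3.141, 0.0, 1.894]
contact_force: [0.5, 0.3, -0.7]
gripper_width: 0.212
finger_force: 19.7
```

```bash
python3 - <<'E'
from h import *
import pickle
o=env.get_obs();P=np.array(o['position']);print(P,o['orientation'],o['contact_force'],o['gripper_width']*.0881,o['finger_force'],o['time'])
s=cam('side');t=cam('top');pickle.dump(s,open('side4.pkl','wb'));pickle.dump(t,open('top4.pkl','wb'))
z0=P[2]-.0185
for z in(0,.01,.033,.04): print(z,proj(s,[P[0],P[1],z0+z])[0].round(1))
p=s['pixels'].mean(2).astype(int)
print('side rows 190-240');print(p[190:244:2,306:350:2])
E
```

```text
[ 0.50387855 -0.03274465  0.21275727] [3.14144420e+00 7.68230181e-05 1.89429491e+00] [ 0.52323026  0.28898347 -0.72110818] 0.018700821731112812 19.671317093516336 13.3
0 [337.9 215.8]
0.01 [338. 212.]
0.033 [338.1 203.2]
0.04 [338.1 200.5]
side rows 190-240
[[ 40  37  42  42  42  43  43  75 105 104  88  47  34  24  17  40  42  71
   47  23  30  54]
 [ 44  41  41  43  42  48 101 172 122 107  87  40  29  24  20  35  45  61
   43  29  27  54]
 [ 43  41  43  43  53 130 175 212 126 101  81  38  32  30  18  32  41  62
   44  30  33  42]
 [ 42  43  39  50 132 210 210 168 108  99  79  37  28  34  32  47  41  64
   53  29  28  36]
 [ 39  33  45  83 185 219 202  94  47  57  53  66  57  26  51  69  74  78
   70  43  45  39]
 [ 38  39  35  56 144 207 222 191  85  56  64 129 144  59  67  85  91 100
   78  70  53  43]
 [ 37  42  40  68 131 158 211 204 106  86  91 116 126 111  90  91 116 104
   66  69  67  53]
 [ 40  46  41  67 128 135 170 141  90  92  95 123 126 127  98  82  86  91
   87  92  96  82]
 [ 41  40  48  63 125 136 136 125  99  99  99 137 151 128  96  73  39  69
   91 107 100  94]
 [ 54
[... 969 characters left out ...]
2 188 151 123 106 135 173 177
  177 174 169 168]
 [137 145 150 142 141 140 139 140 141 156 165 166 155 129 117 130 176 179
  180 179 177 176]
 [134 141 148 143 139 138 138 139 139 145 166 165 159 127 122 123 167 182
  183 180 182 176]
 [134 145 150 147 140 137 138 140 140 143 164 163 159 134 122 140 189 180
  176 177 180 177]
 [138 145 150 153 140 138 142 142 139 145 163 163 162 139 132 174 170 171
  181 182 184 181]
 [144 145 151 154 143 137 140 139 141 143 163 166 171 168 187 157 134 173
  179 177 177 174]
 [174 179 177 161 146 149 153 149 154 164 188 193 187 169 147 121 127 166
  166 167 167 163]
 [164 172 169 167 176 189 192 187 181 161 162 161 148 141 132 121 126 163
  164 167 171 166]]
```

Request:
step_arm(series="0.014 0.001 -0.003 -0.015 0; 0.014 0 0 -0.015 0; 0.014 0 0 -0.006 0; 0.014 0 0 -0.003 0; 0.014 0 0 -0.003 0; 0.014 0 0 -0.002 0; 0.014 0 0 -0.002 0; 0.014 0 0 -0.002 0")

```text
time: 14.2
position: [0.5052, -0.0361, 0.1647]
orientation: [3.141, 0.0, 1.894]
contact_force: [-0.1, 0.6, -0.8]
gripper_width: 0.213
finger_force: 19.7
```

Request:
step_arm(series="0.014 0 0 -0.001 0; 0.014 0 0 -0.001 0; 0.014 0 0 -0.001 0; 0.014 0 0 -0.001 0; 0.014 0 0 -0.001 0; 0.014 0 0 0 0; 0.014 0 0 0 0; 0.014 0 0 0 0")

```text
time: 15.0
position: [0.5051, -0.0361, 0.1597]
orientation: [3.142, 0.0, 1.894]
contact_force: [0.3, 0.7, -1.1]
gripper_width: 0.218
finger_force: 19.7
```

Request:
step_arm(series="0.014 0 0 -0.002 0; 0.014 0 0 -0.002 0; 0.014 0 0 -0.002 0; 0.014 0 0 -0.002 0; 0.014 0 0 -0.002 0; 0.014 0 0 -0.001 0; 0.014 0 0 0 0; 0.014 0 0 0 0")

```text
time: 15.8
position: [0.5051, -0.0361, 0.1487]
orientation: [3.142, 0.0, 1.894]
contact_force: [0.2, 0.1, 0.1]
gripper_width: 0.21
finger_force: 19.7
```

Request:
step_arm(series="0.019 0 0 0 0; 0.021 0 0 0 0; 0.022 0 0 0 0; 0.023 0 0 0 0; 0.024 0 0 0 0; 0.025 0 0 0 0; 0.026 0 0 0 0; 0.026 0 0 0 0")

```text
time: 16.6
position: [0.5051, -0.0361, 0.1486]
orientation: [3.141, -0.0, 1.894]
contact_force: [-0.5, 1.2, -2.6]
gripper_width: 0.294
finger_force: 2.6
```

Request:
step_arm(series="0.028 0 0 0 0; 0.031 0 0 0 0; 0.035 0 0 0 0; 0.04 0 0 0 0; 0.045 0 0 0 0; 0.048 0 0 0 0; 0.048 0 0 0 0; 0.048 0 0 0 0")

```text
time: 17.4
position: [0.5051, -0.0361, 0.1486]
orientation: [3.142, 0.0, 1.894]
contact_force: [0.1, -1.0, -0.2]
gripper_width: 0.547
finger_force: 0.0
```

Request:
step_arm(series="0.048 0 0 0.006 0; 0.048 0 0 0.01 0; 0.048 0 0 0.02 0; 0.048 0 0 0.03 0; 0.048 0 0 0.03 0; 0.048 0 0 0.02 0; 0.048 0 0 0 0; 0.048 0 0 0 0")

```text
time: 18.2
position: [0.5049, -0.036, 0.2643]
orientation: [-3.142, -0.0, 1.894]
contact_force: [-1.0, -0.1, -0.6]
gripper_width: 0.545
finger_force: 0.0
```

```bash
python3 - <<'E'
from h import *
import pickle
o=env.get_obs();print(o['contact_force'],o['time'])
s=cam('side');pickle.dump(s,open('side5.pkl','wb'));cv2.imwrite('pics/full5.png',s['pixels'][:,:,::-1])
a=.323;B=np.array([.5051,-.0361,.130])
W=lambda x,y,z:proj(s,B+np.array([x*np.cos(a)-y*np.sin(a),x*np.sin(a)+y*np.cos(a),z]))[0].round(1)
for n,m in dict(front_tail=(-.0155,0,.075),rear_tail=(.0155,0,.075),hinge=(0,0,.04),dialtop=(-.018,0,.033),dialbot=(-.018,0,0),dialface=(-.022,0,.0165)).items(): print(n,W(*m))
s0=pickle.load(open('side0.pkl','rb'))['pixels'].mean(2).astype(int)
p=s['pixels'].mean(2).astype(int)
print(p[196:248:2,318:358:2]);print((p-s0)[196:248:2,318:358:2])
E
```

```text
[-0.97994917 -0.0795516  -0.56686422] 18.2
front_tail [343.9 211. ]
rear_tail [331.5 211.5]
hinge [337.6 224.4]
dialtop [344.6 226.7]
dialbot [344.4 238.9]
dialface [346.1 232.8]
[[210 167 110  99  80  58  47  42  36  39  43  42  39  36  35  40  41  46
   41  42]
 [203  91  48  61  55  72  61  45  44  47  44  44  33  36  36  39  40  37
   42  40]
 [222 191  85  59  66 131 142  57  39  43  37  43  42  37  39  37  40  41
   45  50]
 [211 203 106  84  90 114 122 112  60  37  42  40  43  40  47  45  50  52
   66  63]
 [171 145  90  93  93 125 126 141 106  43  41  38  47  44  40  53  56  49
   60  49]
 [135 124 102 100  93 137 152 142  94  44  43  45  51  48  48  49  55  46
   50  50]
 [134 129 109  98 100 152 153 145  97  43  37  41  45  43  53  52  53  50
   51  48]
 [142 137 109 103  99 136 142 135  97  44  41  41  89  74  54  46  47  49
   48  42]
 [138 127 108 102 101 134 137 110  98  42  43  41 104 105  52  43  44  44
   44  53]
 [137 130 108  98 104 131 131  90  57  42  56  42  82  57  43  55  45  42
   40  49]
 [138 128 104  97 102 135 130  97  33  41  39  42  83  39  34  52  41  
[... 3320 characters left out ...]
2  -25  -26  -20  -27  -61  -62  -34
   -32   -7    9    6    6    8]
 [ -16  -20  -21  -25  -23  -27  -22  -26  -33  -17  -34  -92  -78  -60
   -70  -13    7   10    9    3]
 [ -17  -20  -21  -21  -23  -21  -23  -13   -7    3  -33 -112  -86  -76
   -69  -13    7    7    5    4]
 [ -16  -19  -18  -13   -7   -2    1    6    6    6  -23  -67  -32  -24
   -19    1    5    8    5    6]
 [  -4    2    5    8    3    4    5    7    9    1   -1    3    5    5
     3    6    6    6    8    7]
 [   8    7    8    7    4    9    7    7    7    1    0    4    9    3
     8    6    7    8    8    9]
 [   5    7    9    9    5    8    7    5    3    3  -12  -27    2    2
    11    2    3    8    7    5]]
```

The side-view difference shows both tails at x≈332 and 343 (rows 210–222) and the dial at x 338–346, rows 228–240, just as predicted: the thermometer is clipped, with the dial outside the rim. Now I'll refine the lever pose.

```bash
python3 - <<'E'
from h import *
import pickle
t=pickle.load(open('top1.pkl','rb'));s=pickle.load(open('side5.pkl','rb'))
p=[.5197,-.0911,.1777]
def W(m):
    c,d=np.cos(p[2]),np.sin(p[2]); m=np.array(m)/1000
    return [p[0]+c*m[0]-d*m[1],p[1]+d*m[0]+c*m[1],m[2]]
print('tri grip',tri(t,(404.4,231.5),s,(341.5,218.0)))
# dark blob of the grip in top1
g=t['pixels'][222:242,392:416].mean(2); ys,xs=np.nonzero(g<75); pts=np.c_[xs+392,ys+222].astype(float)
n,l,st,ce=cv2.connectedComponentsWithStats((g<75).astype(np.uint8)); k=1+np.argmax(st[1:,4]); 
ys,xs=np.nonzero(l==k); pts=np.c_[xs+392,ys+222].astype(float); c=pts.mean(0); u,sv,v=np.linalg.svd(pts-c); print('blob',c,len(pts),v[0]/v[0][0],sv)
for th in(.8,.85,.9,.95,1.0,1.05):
    G=lambda r:proj(t,W((30-r*np.cos(th),-96-r*np.sin(th),110)))[0]
    d=G(104)-G(52);print(th,np.round(W((30-78*np.cos(th),-96-78*np.sin(th),110)),4),G(78).round(1),'slope',round(d[1]/d[0],3))
E
```

```text
tri grip (array([ 0.5314947 , -0.24732413,  0.10918598]), np.float64(0.00294474465170854))
blob [403.42307692 231.06410256] 78 [1.         0.35125051] [39.30762527 12.67393167]
0.8 [ 0.5226 -0.245   0.11  ] [404.2 234.1] slope 0.439
0.85 [ 0.5259 -0.2471  0.11  ] [404.6 233.2] slope 0.39
0.9 [ 0.5293 -0.249   0.11  ] [405.  232.3] slope 0.342
0.95 [ 0.5328 -0.2508  0.11  ] [405.4 231.4] slope 0.296
1.0 [ 0.5363 -0.2523  0.11  ] [405.7 230.5] slope 0.252
1.05 [ 0.54   -0.2537  0.11  ] [405.9 229.5] slope 0.208
```

Request:
step_arm(series="0.05 0 0 0.02 -0.08; 0.05 -0.01 -0.03 0.01 -0.1; 0.05 0 -0.04 0 -0.1; 0.05 0 -0.04 0 -0.1; 0.05 0.01 -0.04 0 -0.1; 0.05 0.01 -0.03 0 -0.1; 0.05 0.01 -0.02 0 -0.1; 0.05 0.005 -0.01 0 -0.1")

```text
time: 19.05
position: [0.53, -0.2477, 0.2925]
orientation: [-3.138, -0.0, 1.108]
contact_force: [0.1, 0.6, -0.3]
gripper_width: 0.568
finger_force: 0.0
```

Request:
step_arm(series="0.05 0.001 -0.002 -0.03 -0.01; 0.05 0 0 -0.04 0; 0.05 0 0 -0.04 0; 0.05 0 0 -0.04 0; 0.05 0 0 -0.035 0; 0.05 0 0 -0.02 0; 0.05 0 0 -0.012 0; 0.05 0 0 -0.007 0")

```text
time: 19.85
position: [0.5306, -0.2478, 0.0693]
orientation: [-3.14, -0.0, 1.104]
contact_force: [-0.3, 0.2, 0.4]
gripper_width: 0.57
finger_force: 0.0
```

Request:
step_arm(series="0.05 0 0 -0.003 0; 0.045 0 0 -0.002 0; 0.04 0 0 0 0; 0.034 0 0 0 0; 0.028 0 0 0 0; 0.024 0 0 0 0; 0.021 0 0 0 0; 0.019 0 0 0 0", squeeze=15)

```text
time: 20.65
position: [0.5311, -0.2481, 0.0657]
orientation: [3.141, 0.0, 1.104]
contact_force: [0.1, -0.1, 0.3]
gripper_width: 0.217
finger_force: 0.0
```

Now close on the grip firmly.

Request:
step_arm(series="0.017 0 0 0 0; 0.015 0 0 0 0; 0.012 0 0 0 0; 0.01 0 0 0 0; 0.01 0 0 0 0; 0.01 0 0 0 0; 0.01 0 0 0 0; 0.01 0 0 0 0", squeeze=30)

```text
time: 21.45
position: [0.5311, -0.2482, 0.0656]
orientation: [3.141, 0.0, 1.104]
contact_force: [1.0, -1.8, -1.1]
gripper_width: 0.155
finger_force: 30.0
```

```bash
python3 - <<'E'
from h import *
import pickle
s=cam('side');t=cam('top');pickle.dump(s,open('side6.pkl','wb'));pickle.dump(t,open('top6.pkl','wb'))
o=env.get_obs();print(o['position'],o['contact_force'],o['gripper_width']*.0881,o['finger_force'],o['time'],o['moment'])
g=s['pixels'].astype(int)[:,322:327].mean((1,2));print({r:int(g[r]) for r in range(192,226)})
g=t['pixels'].mean(2).astype(int);print(g[208:236,368:390])
E
```

```text
[ 0.53114241 -0.24824324  0.06565212] [ 0.87602869 -2.13568828 -0.87375945] 0.013770059372356633 29.999691378325224 21.55 [-0.36123636 -0.12807775 -0.16382589]
{192: 97, 193: 94, 194: 92, 195: 94, 196: 90, 197: 75, 198: 56, 199: 42, 200: 61, 201: 81, 202: 88, 203: 92, 204: 91, 205: 93, 206: 96, 207: 97, 208: 99, 209: 100, 210: 99, 211: 98, 212: 100, 213: 97, 214: 98, 215: 96, 216: 98, 217: 99, 218: 99, 219: 112, 220: 131, 221: 126, 222: 106, 223: 116, 224: 135, 225: 151}
[[216 216 215 214 213 212 211 209 208 207 205 203 202 199 196 191 188 180
  169 167 172 173]
 [217 217 216 216 214 215 213 212 211 210 208 207 205 203 202 199 196 193
  189 183 169 166]
 [218 218 217 217 216 216 215 214 213 212 211 210 208 207 205 203 202 199
  196 193 188 180]
 [219 219 218 218 217 217 216 216 215 214 213 212 211 210 209 207 206 203
  202 199 197 194]
 [221 220 219 219 218 218 217 217 217 216 215 215 213 212 211 210 208 207
  206 204 202 199]
 [222 221 220 220 219 219 219 218 217 217 217 216 214 215 214 212 212 210
  208 208 206 204]
 [223 222 222 221 221 220 219 218 219 218 218 217 217 216 215 215 
[... 1280 characters left out ...]
2 222 223 224 225 225 226 227
  229 224 183 132]
 [210 211 212 212 213 214 216 216 217 219 220 220 221 222 223 224 225 227
  228 209 155 117]
 [209 209 210 211 212 212 213 214 215 217 217 218 220 221 222 223 224 228
  222 181 134  93]
 [207 208 208 209 210 211 212 212 213 214 215 216 217 218 220 221 223 225
  207 149 115  80]
 [204 206 207 208 209 209 210 211 212 212 213 213 215 216 218 219 223 218
  176 123  94 104]
 [201 202 205 205 207 208 208 209 211 211 212 212 213 213 215 218 220 202
  145 114  96 130]
 [200 200 202 203 205 205 207 207 208 209 211 211 212 212 214 217 213 173
  120  92 101 106]
 [196 197 200 200 201 203 205 206 207 208 208 209 210 211 214 215 199 142
  114  98 119  88]]
```

Request:
step_arm(series="0.01 0 0 0.004 0; 0.01 0 0 0.007 0; 0.01 0 0 0.009 0; 0.01 0 0 0.01 0; 0.01 0 0 0.009 0; 0.01 0 0 0.006 0; 0.01 0 0 0.003 0; 0.01 0 0 0 0")

```text
time: 22.35
position: [0.5312, -0.2483, 0.1141]
orientation: [3.141, 0.0, 1.104]
contact_force: [0.6, -4.0, -3.9]
gripper_width: 0.153
finger_force: 30.0
```

```bash
python3 - <<'E'
from h import *
import pickle
s=cam('side');pickle.dump(s,open('side7.pkl','wb'))
o=env.get_obs();print(o['position'],o['contact_force'],o['gripper_width']*.0881,o['finger_force'],o['time'],o['moment'])
P=np.array([.5625,-.1596,0]);C=-np.array(s['R']).T@np.array(s['t']);d=C-P;d[2]=0;d/=np.linalg.norm(d)
for r,z in((11.25,.135),(11.25,.183),(12.5,.19),(12.5,.195),(12.5,.2)): print(r,z,proj(s,P+d*r/1000+[0,0,z])[0].round(2))
g=s['pixels'].astype(int)[:,322:327].mean((1,2));print({r:int(g[r]) for r in range(190,226)})
E
```

```text
[ 0.53116154 -0.24824142  0.11376399] [ 1.42658671 -4.30021354 -4.40562287] 0.013537330955230556 29.999172817915678 22.4 [-0.71110335 -0.15078523 -0.11759291]
11.25 0.135 [324.75 220.42]
11.25 0.183 [324.78 203.79]
12.5 0.19 [324.79 201.48]
12.5 0.195 [324.79 199.72]
12.5 0.2 [324.8  197.95]
{190: 98, 191: 99, 192: 104, 193: 101, 194: 99, 195: 100, 196: 93, 197: 76, 198: 55, 199: 45, 200: 62, 201: 80, 202: 86, 203: 88, 204: 88, 205: 93, 206: 113, 207: 138, 208: 159, 209: 172, 210: 171, 211: 166, 212: 163, 213: 165, 214: 164, 215: 165, 216: 164, 217: 165, 218: 164, 219: 164, 220: 166, 221: 176, 222: 189, 223: 184, 224: 162, 225: 156}
```

```bash
python3 - <<'E'
from h import *
import pickle
s=pickle.load(open('side6.pkl','rb'));t=pickle.load(open('top1.pkl','rb'))
P=np.array([.5625,-.1596,0])
def dd(f):
    C=-np.array(f['R']).T@np.array(f['t']);d=C-P;d[2]=0;return d/np.linalg.norm(d)
im=t['pixels'].mean(2).astype(np.float32)
d=dd(t);L=np.array([d[1],-d[0],0])
# average over +-4mm strip on post, sample by row along axis
a=proj(t,P+[0,0,.12])[0];b=proj(t,P+[0,0,.275])[0]
rows=np.arange(194,230,.5);prof=[]
for r in rows:
    x=a[0]+(b[0]-a[0])*(r-a[1])/(b[1]-a[1]); xs=np.linspace(x-1.5,x+1.5,7).astype(np.float32)
    prof.append(cv2.remap(im,xs[None],np.full((1,7),r,np.float32),cv2.INTER_LINEAR).mean())
print({float(r):int(v) for r,v in zip(rows,prof)})
for n,r,z in(('posttop c',0,.262),('sleeve front',.0145,.135),('sleeve inner',.008,.135),('ring lo .19',.0125,.19),('ring lo .195',.0125,.195),('ring lo .2',.0125,.2),('ring inner top .201',.008,.201)): print(n,proj(t,P+d*r+[0,0,z])[0].round(2),proj(s,P+dd(s)*r+[0,0,z])[0].round(2))
C=np.array([.552,-.0195,0]);e=C-(-np.array(s['R']).T@np.array(s['t']));e[2]=0;e/=np.linalg.norm(e)
print('rim far edge',proj(s,C+e*.05+[0,0,.15])[0],proj(s,C+e*.05+[0,0,.1981])[0])
for n in('side6','side7'):
    p=pickle.load(open(n+'.pkl','rb'))['pixels'].astype(int).mean(2); print(n,p[200:234,312:318].mean(1).astype(int))
E
```

```text
{194.0: 161, 194.5: 132, 195.0: 105, 195.5: 128, 196.0: 152, 196.5: 182, 197.0: 210, 197.5: 213, 198.0: 215, 198.5: 209, 199.0: 202, 199.5: 158, 200.0: 112, 200.5: 110, 201.0: 108, 201.5: 110, 202.0: 111, 202.5: 111, 203.0: 110, 203.5: 109, 204.0: 107, 204.5: 108, 205.0: 109, 205.5: 104, 206.0: 99, 206.5: 106, 207.0: 113, 207.5: 109, 208.0: 106, 208.5: 103, 209.0: 101, 209.5: 101, 210.0: 101, 210.5: 96, 211.0: 92, 211.5: 64, 212.0: 35, 212.5: 45, 213.0: 54, 213.5: 82, 214.0: 109, 214.5: 106, 215.0: 102, 215.5: 105, 216.0: 107, 216.5: 108, 217.0: 110, 217.5: 107, 218.0: 103, 218.5: 104, 219.0: 106, 219.5: 105, 220.0: 106, 220.5: 101, 221.0: 97, 221.5: 107, 222.0: 116, 222.5: 135, 223.0: 156, 223.5: 170, 224.0: 184, 224.5: 144, 225.0: 103, 225.5: 120, 226.0: 136, 226.5: 140, 227.0: 144, 227.5: 145, 228.0: 146, 228.5: 146, 229.0: 145, 229.5: 145}
posttop c [380.23 198.33] [324.84 174.36]
sleeve front [376.58 225.38] [324.75 220.84]
sleeve inner [376.8  223.75] [324.75 220.  ]
ring lo .19 [377.97 215.1 ] [324.79 201.48]
ring lo .195 [378.09 214.18] [324.79 199.72]
ring lo .2 [378.22 213.27] [324.8  197.95]
ring inner top .201 [378.4  211.93] [324.8  197.07]
rim far edge [317.86847122 225.64861521] [317.81108485 208.10267623]
side6 [142 143 130 121 118 116 113 112 114 112 110 109 108 107 109 109 114 124
 128 128 127 127 126 125 121 134 174 187 167 157 158 159 158 159]
side7 [150 144 130 119 117 115 115 121 149 165 161 158 158 159 159 159 159 159
 160 159 160 171 195 198 175 165 163 163 163 163 162 162 162 162]
```

Request:
step_arm(series="0.01 0 0 0.002 0; 0.01 0 0 0.003 0; 0.01 0 0 0.003 0; 0.01 0 0 0.002 0; 0.01 0 0 0.001 0; 0.01 0 0 0.001 0; 0.01 0 0 0 0; 0.01 0 0 0 0", squeeze=35)

```text
time: 23.2
position: [0.531, -0.2482, 0.1257]
orientation: [3.142, 0.0, 1.104]
contact_force: [-0.8, -4.3, -3.9]
gripper_width: 0.15
finger_force: 35.0
```

```bash
python3 - <<'E'
from h import *
import pickle
s=cam('side');pickle.dump(s,open('side8.pkl','wb'))
o=env.get_obs();print(o['position'],o['orientation'][2],o['contact_force'],o['time'])
g=s['pixels'].astype(int)[:,322:327].mean((1,2));print({r:int(g[r]) for r in range(190,212)})
print(s['pixels'].astype(int).mean(2)[190:212,316:334].astype(int))
print(s['pixels'].astype(int).mean(2)[195:225,312:318].mean(1).astype(int))
pin=np.array([.5662,-.1803]);v=np.array(o['position'])[:2]-pin;R=np.hypot(*v);f0=np.arctan2(-v[1],-v[0]);print(R,f0-.178)
f=f0-np.linspace(0,f0-.178,17);X=pin-R*np.c_[np.cos(f),np.sin(f)];print(f[0]-f[1],(np.diff(X,axis=0)*1000).round(1).tolist(),X[-1])
E
```

```text
[ 0.53100405 -0.24815587  0.12566765] 1.1037051323323266 [ 0.15931644 -4.55757312 -3.51567297] 23.25
{190: 99, 191: 100, 192: 102, 193: 101, 194: 101, 195: 101, 196: 93, 197: 75, 198: 53, 199: 43, 200: 63, 201: 86, 202: 112, 203: 141, 204: 174, 205: 183, 206: 170, 207: 165, 208: 165, 209: 165, 210: 164, 211: 165}
[[ 42  38  44  51  71  94 104 105 107  97  85  63  41  42  41  45  58  95]
 [ 43  47  63  89 117 120 108 107 107  99  82  60  47  42  40  38  42  57]
 [ 43  56 103 147 171 150 121 106 103  96  85  58  45  38  44  44  40  38]
 [ 70  95 138 187 204 170 123 105 101  95  81  60  43  41  42  46  50  47]
 [125 153 170 200 208 176 125 105  99  91  85  64  44  37  40  43  54  46]
 [180 200 198 200 201 168 122 105 104  93  81  60  49  39  43  43  41  40]
 [208 216 208 181 167 135 106  96  97  86  78  61  60  49  45  36  39  43]
 [218 219 203 154 104  85  76  74  81  75  69  56  62  61  51  47  50  54]
 [220 217 189 126  68  49  44  57  58  56  51  44  59  73  67  53  55  61]
 [213 212 185 125  73  47  43  43  44  44  40  43  57  79  81  73  67  77]
 [205 211 188 131  87  66  61  63  
[... 582 characters left out ...]
 162 168 166 163 165 165 166 162 163 162 160 159 156 145]
 [161 162 161 163 163 163 166 163 165 164 166 164 164 161 157 153 150 136]
 [161 161 166 162 164 163 162 166 165 165 163 161 162 163 159 155 151 133]
 [162 162 163 164 165 167 167 167 164 165 164 164 162 158 160 158 150 134]]
[113 144 168 174 161 150 142 130 138 174 187 168 158 158 158 159 160 158
 159 159 159 163 177 178 170 165 164 164 163 164]
0.07644065911023352 0.9143112124906252
0.05714445078066399 [[-3.8, 2.1], [-3.7, 2.3], [-3.6, 2.5], [-3.4, 2.7], [-3.2, 2.9], [-3.1, 3.1], [-2.9, 3.3], [-2.7, 3.4], [-2.5, 3.6], [-2.3, 3.7], [-2.1, 3.8], [-1.8, 4.0], [-1.6, 4.1], [-1.4, 4.1], [-1.1, 4.2], [-0.9, 4.3]] [ 0.49096712 -0.1938347 ]
```

```bash
python3 - <<'E'
from h import *
import pickle
L={n:pickle.load(open(n+'.pkl','rb'))['pixels'].astype(int).mean(2) for n in('side0','side6','side7','side8')}
for n in L: print(n);print(np.c_[np.arange(194,208),L[n][194:208,314:334].astype(int)])
s=pickle.load(open('side8.pkl','rb'));P=np.array([.5625,-.1596,0]);C=-np.array(s['R']).T@np.array(s['t']);d=C-P;d[2]=0;d/=np.linalg.norm(d);e=np.array([d[1],-d[0],0])
for z in(.183,.195):
  for a in(-np.pi/2,-.8,0,.8,np.pi/2): print(z,round(a,1),proj(s,P+.0145*(d*np.cos(a)+e*np.sin(a))+[0,0,z])[0].round(1))
E
```

```text
side0
[[194  50  79 123 149 168 197 204 171 120 100  96  89  83  62  46  36  35
   42  38  37]
 [195  80 129 175 195 196 196 198 163 119 101  98  92  78  62  48  40  39
   38  43  43]
 [196 128 173 205 211 205 180 161 132 104  94  94  86  73  62  58  50  42
   41  39  32]
 [197 167 198 214 215 201 149 106  79  71  77  80  75  70  59  61  58  45
   44  40  38]
 [198 176 201 214 216 195 145  86  50  46  55  57  56  52  54  67  75  60
   46  39  46]
 [199 155 189 208 213 207 182 136  77  46  45  42  42  48  72 104 119  97
   62  49  37]
 [200 139 178 200 209 214 212 183 130  80  58  56  53  60  87 123 150 138
   96  59  44]
 [201 129 160 183 203 216 219 203 154 102  80  75  71  82  96 119 143 140
  119  87  55]
 [202 125 137 151 181 206 210 198 148 100  88  87  82  88 101 110 116 122
  116 105  82]
 [203 123 129 136 153 185 190 168 122  93  91  88  87  90 105 109 109 107
  111 123 122]
 [204 124 129 131 143 167 164 138 103  85  89  88  88  93 111 118 119 120
  128 133 134]
 [205 124 128 131 132 146 145 123 103  92  86  88  91  94 118 131 134 141
  138 136 128]
 [206 121 130 131 129 127 
[... 3451 characters left out ...]
   51  50  59]
 [203 140 144 152 171 174 161 147 142 142 144 144 142 133 124 110  89  60
   59  67  77]
 [204 170 181 189 189 191 187 183 181 181 183 180 172 153 143 132 112  92
   93  99 107]
 [205 184 187 195 198 194 196 199 193 191 191 187 179 169 173 173 161 156
  148 144 135]
 [206 166 167 172 175 174 178 174 176 173 174 168 167 169 180 186 182 182
  182 182 165]
 [207 156 161 160 163 163 166 162 165 165 164 164 163 168 170 170 169 170
  175 185 167]]
0.183 -1.6 [330.1 202.5]
0.183 -0.8 [328.6 203.7]
0.183 0 [324.8 204.2]
0.183 0.8 [320.9 203.6]
0.183 1.6 [319.5 202.4]
0.195 -1.6 [330.1 198.3]
0.195 -0.8 [328.7 199.4]
0.195 0 [324.8 200. ]
0.195 0.8 [320.9 199.4]
0.195 1.6 [319.4 198.2]
```

The lift came out as expected: the silhouette differences in the side view put the sleeve's top edge level with the ring's lower edge, to within about 1 mm. Now I'll swing the lever along its arc.

Request:
step_arm(series="0.01 -0.0038 0.0021 0 -0.057; 0.01 -0.0037 0.0023 0 -0.057; 0.01 -0.0036 0.0025 0 -0.057; 0.01 -0.0034 0.0027 0 -0.057; 0.01 -0.0032 0.0029 0 -0.057; 0.01 -0.0031 0.0031 0 -0.057; 0.01 -0.0029 0.0033 0 -0.057; 0.01 -0.0027 0.0034 0 -0.057")

```text
time: 24.05
position: [0.5039, -0.2261, 0.1256]
orientation: [-3.141, 0.002, 0.646]
contact_force: [-2.4, -7.9, -4.9]
gripper_width: 0.154
finger_force: 35.0
```

Request:
step_arm(series="0.01 -0.0025 0.0036 0 -0.057; 0.01 -0.0023 0.0037 0 -0.057; 0.01 -0.0021 0.0038 0 -0.057; 0.01 -0.0018 0.004 0 -0.057; 0.01 -0.0016 0.0041 0 -0.057; 0.01 -0.0014 0.0041 0 -0.057; 0.01 -0.0011 0.0042 0 -0.057; 0.01 -0.0009 0.0043 0 -0.057")

```text
time: 24.85
position: [0.4893, -0.1937, 0.1252]
orientation: [-3.14, 0.004, 0.19]
contact_force: [-6.3, -17.3, -4.4]
gripper_width: 0.158
finger_force: 35.0
```

Request:
step_arm(series="0.01 0 0 0 -0.006; 0.01 0 0 0 0; 0.01 -0.0002 0.001 0 0; 0.01 0 0 0 0; 0.01 0 0 0 0; 0.01 0 0 0 0; 0.01 0 0 0 0; 0.01 0 0 0 0")

```text
time: 25.65
position: [0.4894, -0.1938, 0.1252]
orientation: [3.141, 0.004, 0.187]
contact_force: [-7.6, -10.9, -5.7]
gripper_width: 0.155
finger_force: 35.0
```

Request:
step_arm(series="0.01 -0.0002 0.001 0 0; 0.01 0 0 0 0; 0.01 0 0 0 0; 0.01 0 0 0 0; 0.01 0 0 0 0; 0.01 0 0 0 0; 0.01 0 0 0 0; 0.01 0 0 0 0")

```text
time: 26.45
position: [0.4894, -0.1937, 0.1253]
orientation: [3.139, 0.003, 0.186]
contact_force: [-6.2, -15.4, -7.1]
gripper_width: 0.159
finger_force: 35.0
```

```bash
python3 - <<'E'
from h import *
import pickle
s=cam('side');t=cam('top');pickle.dump(s,open('side9.pkl','wb'));pickle.dump(t,open('top9.pkl','wb'))
o=env.get_obs();print(o['position'],o['contact_force'],o['moment'],o['gripper_width']*.0881,o['time'])
a=s['pixels'].astype(int).mean(2);b=pickle.load(open('side8.pkl','rb'))['pixels'].astype(int).mean(2)
print(np.c_[np.arange(194,208),a[194:208,314:334].astype(int)])
print('rim',a[200:224,312:318].mean(1).astype(int),b[200:224,312:318].mean(1).astype(int))
print(o['qd'])
g=t['pixels'].mean(2).astype(int);print(g[196:228:2,362:392:2])
# thermometer region shift between side5 (low) and now: match template
T=pickle.load(open('side5.pkl','rb'))['pixels'][224:244,330:350]; r=cv2.matchTemplate(s['pixels'][190:250,310:370],T,cv2.TM_CCOEFF_NORMED); m=cv2.minMaxLoc(r); print(m[1],np.array(m[3])+[310,190])
B=np.array([.487,-.0361-.006,.1465]);print(proj(s,B),proj(s,B+[0,0,.06]))
E
```

```text
[ 0.48940702 -0.19372705  0.12527273] [ -6.59303927 -15.73992707  -6.75684918] [-2.22777602  0.99825462  0.23151101] 0.013728277613482928 26.55
[[194  51  81 124 152 173 200 208 178 124 104  97  89  82  61  46  42  45
   49  65  60]
 [195  81 135 179 202 197 199 203 170 122 107 102  95  83  63  47  41  44
   49  57  50]
 [196 129 179 208 216 209 184 164 136 107  99  97  88  78  64  57  55  44
   41  45  38]
 [197 170 201 216 219 203 150 108  81  74  77  80  79  70  59  64  60  49
   44  47  48]
 [198 183 205 217 215 186 127  66  44  50  59  57  54  51  41  53  73  64
   45  49  72]
 [199 163 196 213 213 181 123  69  43  32  39  45  39  42  40  56  81  79
   59  58  76]
 [200 145 181 204 209 178 122  79  63  60  55  56  55  60  56  67  93 107
   92  67  64]
 [201 132 162 188 199 184 139 101  87  82  82  80  82  82  84  91 106 125
  116  85  74]
 [202 128 139 156 179 182 154 123 108 107 111 109 110 108 105 105  98 107
  113  98  89]
 [203 139 146 149 166 174 161 145 143 143 141 139 136 130 121 111  90  80
   83  88  89]
 [204 170 175 178 181 188 183 179 182 180 173 163 155 147 144 129 
[... 964 characters left out ...]
79 196 190 187 186 185 182 181 176 167 164]
 [193 194 199 176 113 164 194 187 184 181 180 176 176 166 159]
 [192 191 191 194 197 119 147 185 179 176 172 167 169 167 158]
 [191 190 188 188 189 189 114 153 173 168 165 159 155 161 145]
 [188 191 188 185 183 180 178 111 160 167 158 155 151 141 135]
 [184 170 184 182 180 178 176 167 103 171 161 151 148 135 129]
 [200 196 187 173 175 175 175 174 107 138 158 148 144 129 121]
 [207 205 201 196 190 179 165 164 157 108 145 142 142 112 114]
 [212 210 208 206 202 197 192 182 160  89 138 137 133 111 108]
 [217 214 213 211 208 205 203 199 196 192 141 131 115 104 110]]
0.3995561897754669 [348 192]
[[344.95934525 232.817213  ]] [[345.34791925 210.39457217]]
```

```bash
python3 - <<'E'
from h import *
import pickle
s=pickle.load(open('side9.pkl','rb'));a=s['pixels'].astype(int).mean(2)
print(a[184:224:2,324:356:2].astype(int))
q=.323;B=np.array([.5051,-.0361,.190])
W=lambda x,y,z:proj(s,B+np.array([x*np.cos(q)-y*np.sin(q),x*np.sin(q)+y*np.cos(q),z]))[0].round(1)
for n,m in dict(front_tail=(-.0155,0,.075),rear_tail=(.0155,0,.075),dialtop=(-.018,0,.033),dialbot=(-.018,0,0)).items(): print(n,W(*m))
for n in('side8',):
    T=pickle.load(open(n+'.pkl','rb'))['pixels'][203:219,334:350]; r=cv2.matchTemplate(s['pixels'][195:227,326:358],T,cv2.TM_CCOEFF_NORMED); m=cv2.minMaxLoc(r); print(n,m[1],np.array(m[3])+[326,195])
E
```

```text
[[105  84  45  39  45  38  50  49  63  42  50  43  44  40  39  43]
 [106  86  61  55  68  53  45  49  53  38  49  30  37  35  34  32]
 [101  83  52  50 110  90  43  39  39  72 100  36  31  29  33  30]
 [104  85  47  42  76 101  40  38  40  75  90  40  28  30  26  31]
 [106  82  46  38  44  66  43  43  41  81  59  40  31  28  30  29]
 [ 97  82  46  45  65  60  43  42  49  80  49  49  32  31  30  32]
 [ 97  78  57  44  45  38  42  44  55  87  39  41  30  27  27  27]
 [ 57  51  53  64  49  74  52  44  57  96  53  45  43  28  31  30]
 [ 56  60  67 107  67  93 114 117 104 106  55  38  39  28  32  27]
 [109 108 105 107  98  99 125 159 160 105  29  18  22  29  28  26]
 [163 147 129  81  70  97 103 116 112  88  82  83  38  28  27  26]
 [164 173 184 161 148 113  91  81  89 133 168 182  91  29  28  26]
 [165 164 160 159 156 122 108  86  82 140 187 189 122  28  28  27]
 [166 166 162 159 148 119 109 115  79 117 161 164 113  35  27  30]
 [165 165 162 161 150 115 133 190  91  95 129 132  89  27  26  27]
 [165 164 161 160 156 149 181 150  60  84  97 102  88  46  42  42]
 [170 171 176 180 189 172 141 111  46  78  85  84  68  41  40  39]
 [181 188 178 154 147 134 123 111  71  78  72  59  46  45  45  37]
 [158 151 150 145 139 132 124 120 132 130 131 126 119 115 106 105]
 [157 154 150 144 137 134 124 123 158 163 166 159 154 154 142 150]]
front_tail [344.3 187.8]
rear_tail [331.7 188.3]
dialtop [345.  204.1]
dialbot [344.8 216.6]
side8 0.9670547842979431 [334 203]
```

The thermometer rode up as predicted, with its tails at (332,188)/(343,188) and the dial at rows 204–217. The lever is against its stop, and the sleeve is locked at the mark. Handing in with the grip still held.

```bash
python3 -c "
from rig import env
print(env.finish_job())"
```

```text
the job is handed in; nothing more can be done
None
```

The thermometer is clipped on the basket rim (dial outside, probe inside), the sleeve is locked with its top within about 1 mm of the ring's lower edge, and the gripper still holds the lever at its closed stop; the job is handed in. One press of the fingertips on bare worktop, to find their true height, reached 84 N.

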